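Feel out the empty cells of a component box and restock it with capacitors

TASK

Restock the black compartment box on the electronics bench: some of its nine cells already hold low black chokes, hard to make out in the dark of the cells. Draw the insulated stick out of its upright holder and feel with its tip which cells are empty right down to the floor, stand the stick back in its holder, then stand every capacitor from the bench upright in an empty cell of its own, lowering each all the way to the cell's floor before you let go of it. Leave the heat sink, the circuit board and the meter where they lie.

Things in the scene. Friction and masses are not known exactly. Their poses are not given: they have to be found in the camera images.
- box: black plastic compartment box fixed to the bench, 214 x 214 mm, 49 mm high, open on top. Origin at the centre of its underside, z up, x and y along its walls. 3 x 3 square cells, 66 mm clear and 45 mm deep, walls and floor 4 mm thick: cell centres at -70, 0 and +70 mm in its x and y, cell floors 4 mm above the origin
- cell4 (a point): centre of the floor of the box's middle cell. Three or four of the nine cells already hold a loose black potted choke, a 56 x 56 mm block 22 mm high (150 g) lying flat, its top 23 mm below the rim; the others are empty. Which cells are taken differs from start to start and is reported nowhere: it has to be felt
- holder: upright tool holder, fixed to the bench: a grey tube of 40 mm outer diameter, bore 28 mm, on a round steel base of 84 mm diameter; mouth 90 mm above the bench, bore closed 9 mm above the bench. Origin at the centre of its underside, z up
- holder_mouth (a point): centre of the holder's mouth, level with the tube's rim, 90 mm above the bench
- stick: insulated stick, loose, 70 g, 165 mm long: white shaft 10 mm in diameter and 80 mm long, round hand guard 40 mm in diameter and 5 mm thick, round black handle 22 mm in diameter and 80 mm long. Origin at the tip of the shaft, z along the stick from tip to handle. At the start it stands upright in the holder, shaft down the bore, guard resting on the rim
- stick_guard (a point): centre of the underside of the stick's guard, 80 mm above the tip; it coincides with holder_mouth when the stick stands home
- stick_grip (a point): point on the stick's axis in the middle of the handle, 125 mm above the tip: the place to grip it
- heatsink: black finned heat sink lying on the bench, 110 x 75 x 40 mm high, loose; a bystander to leave alone. Origin at the centre of its underside
- board: bare circuit board with parts on it lying on the bench, 100 x 150 mm, 26 mm high over its parts, loose; a bystander to leave alone. Origin at the centre of its underside
- meter: grey handheld meter lying on its back on the bench, 90 x 175 x 36 mm high (knob to 47 mm), loose; a bystander to leave alone. Origin at the centre of its underside
- cap0: can capacitor, a smooth grey cylinder of 45 mm diameter and 75 mm height, 100 to 170 g, loose, with an aluminium top and two small terminals 4 mm high; standing upright on the bench at the start; three to five are present. Origin at the centre of its underside, z up towards the terminals. On a cell floor its top stands 30 mm above the box's rim
- cap1: can capacitor, a smooth grey cylinder of 45 mm diameter and 75 mm height, 100 to 170 g, loose, with an aluminium top and two small terminals 4 mm high; standing upright on the bench at the start; three to five are present. Origin at the centre of its underside, z up towards the terminals. On a cell floor its top stands 30 mm above the box's rim
- cap2: can capacitor, a smooth grey cylinder of 45 mm diameter and 75 mm height, 100 to 170 g, loose, with an aluminium top and two small terminals 4 mm high; standing upright on the bench at the start; three to five are present. Origin at the centre of its underside, z up towards the terminals. On a cell floor its top stands 30 mm above the box's rim
- cap3: can capacitor, a smooth grey cylinder of 45 mm diameter and 75 mm height, 100 to 170 g, loose, with an aluminium top and two small terminals 4 mm high; standing upright on the bench at the start; three to five are present. Origin at the centre of its underside, z up towards the terminals. On a cell floor its top stands 30 mm above the box's rim
- cap4: can capacitor, a smooth grey cylinder of 45 mm diameter and 75 mm height, 100 to 170 g, loose, with an aluminium top and two small terminals 4 mm high; standing upright on the bench at the start; three to five are present. Origin at the centre of its underside, z up towards the terminals. On a cell floor its top stands 30 mm above the box's rim
Not all that is in view belongs to the job. Leave any purple look-alike of the holder alone.

How it is judged:
By the outcome, as a careful person would: the job done as asked, in the order asked, and still so for the second after the job is handed in, with the robot touching nothing.
Of choke0, choke1, choke2, choke3, choke4, choke5, choke6, choke7, choke8 only 3 to 4 are there at a start; the rules pass over those that are not, and their reading is None.
Of cap0, cap1, cap2, cap3, cap4 only 3 to 5 are there at a start; the rules pass over those that are not, and their reading is None.
At some moment in a run one of cap0, cap1, cap2, cap3, cap4 may be knocked a few centimetres aside while the robot is not near it.
It also fails if it takes over 210 s, if anything falls off the work surface, if the arm or the gripper's body presses on something with over 40 N, if the wrist force passes 120 N, or if a joint passes its speed limit or range.

ROBOT

A 6-joint arm with a two-finger parallel gripper is mounted at the origin on the work surface. World frame = base frame: x ahead of the robot, y to its left, z up, the work surface at z = 0. Lengths are in m, angles in rad, forces in N, time in s.
With the tool pointing down it reaches from about 0.375 to 0.975 m from the base axis. Payload 3.8 kg.
Tool frame: the origin (TCP) lies at the very end of the fingers, on their centre line; the grasp point (between the pads) lies 19 mm behind it; z points along the fingers, y is the line along which they close (so a half turn about z gives the same grasp; the last joint's range is limited). The gripper opens to 85 mm and grips with 20 to 120 N. Pads are 22 mm wide; open, the fingers measure 114 mm over their backs; the gripper's body (76 mm by 85 mm) begins 54 mm behind the grasp point. The pads swing forward as they close: fully open they stand 13 mm farther back than shut.
Start: joints at [1.131, 0.264, 1.604, -0, 1.274, -0.037], TCP at [0.265, 0.621, 0.231] pointing down, gripper open.
Joint ranges: [-2.63, 2.63], [-0.94, 2.18], [0.31, 2.57], [-1.31, 4.45], [0, 2.66], [-2.55, 2.55]. Speed limits (rad/s): [2.57, 2.57, 3.14, 3.14, 3.14, 3.14].

INTERFACE

Orientations are given as a rotation vector (axis times angle).
In Python, from workcell import monitor, viewer, job gives the robot as it stands. The module is installed in compiled form; this text tells all that it offers.
- The arm moves only by the tool step_arm, never from a script. Its argument "series" is one flat list of numbers, 4 for each row, row after row: the shift along the tool's x, y, z in m, then the turn about the tool's z in rad. A call has 1 to 8 rows; each row is the pose to reach, as a shift and turn from the pose commanded when the call began, along the tool's axes at that moment; what a row does not reach only later rows make up. A row lasts 1/8 s, in which the tool goes at most 62.5 mm and 10.7 degrees, less where a joint would pass 70% of its speed; a pose out of reach is approached as far as the arm can. A call with a gripper value outside its range is refused whole. "gripper" is the opening, from 0 (shut) to 1 (fully open), set as the call begins (left out, the last holds). The fingers move at their own pace and stop on an object; "newtons" is the grip in N (left out, the last holds). Time passes only in rows, so rows that repeat a pose let the fingers close. It gives the time, the measured TCP pose, the force, the opening and the grip force at its end, in the units of the state.
- monitor.read_state(): the state, without advancing time (a new reading comes with each control period).
- viewer.read_camera(name): name is "scene" or "top" or "wrist"; returns a dict with "image" (480x640x3 uint8, red, green, blue), "intrinsics" (3x3 intrinsics, pixels), "T" (4x4, takes a point from camera to world coordinates); the wrist camera has in their place "hand_eye" (4x4, takes a point from camera to tool coordinates, whose origin is the TCP and whose axes are the flange's). Camera axes: x right, y up, looking along -z (the intrinsics and any distortion apply to the point x, -y, -z); pixel columns grow to the right and rows downward; lengths in m; the calibration is good to about 2 mm. The wrist camera is an equidistant fisheye: a pixel r from the principal point sees the ray r / f radians off the axis. A picture is of the moment at which its call begins: read the wrist's pose just before it. There is no depth.
- job.finish_job(): hands the job in; it is judged then, once.
Trained networks look in a picture, given as the dict that the camera call returned (one of the last four; its "shot" number tells which), for a name from the list of things; names that differ only in an ending like _2 or _b are one class to them, and where a whole thing is asked for, a point or a joint stands for the part that bears it (a point fixed in the world has none). Each returns a list of dicts, best first, with "score" (0 to 1); they miss things now and then, are a little off and sometimes report something else, mostly with a low value. They report only what shows in the picture. A call takes as long as a camera call. They do not tell look-alikes from the thing itself.
- viewer.boxes_of(picture, label): "extent" ([centre column, centre row, width, height] in pixels, round what is visible of it).
- viewer.spot_point(picture, label): "point" ([column, row] in pixels: a listed point, or the origin of a listed thing).
The state is a dict: "time": time; "q": joint angles; "joint_vel": joint speeds; "joint_torque": joint torques, N m; "tool_pos": TCP position; "tcp_rot": TCP orientation; "wrist_force": force on the tool from outside, world axes, zero at the start; "torque": the same for the moment, N m; "width": opening from 0.0 (shut) to 1.0 (fully open); "grip_force": force on a finger pad.
Only numpy, scipy, OpenCV 4.12 (cv2) and the standard library are available. Lean on these libraries where they do the work, as an engineer would, in place of code of your own. Each camera call takes 0.05 s, during which the arm holds its last target. There are 200 camera calls.

## Working session

There is one attempt and no reset: what is moved stays moved. The work goes in short steps, Python scripts to look and compute and a tool call to move; the robot and the scene stay as the last step left them, time stands still between calls to the robot, and variables do not carry over. Pictures are saved under pics/ and viewed, at most 14 in all, crops included, and the job is handed in when it is done.

Besides the shell and the picture viewer there is one more tool, called after "Emit:" as name(argument=value, ...) on one line, values as JSON. step_arm: Moves the arm, as the interface text tells. Its arguments: {"type":"object","properties":{"series":{"type":"array"},"gripper":{"type":"number"},"newtons":{"type":"number"}},"required":["series"]}

```bash
mkdir -p pics; cat > h.py <<'E'
import numpy as np, cv2
from workcell import monitor, viewer, job
from scipy.spatial.transform import Rotation as R
def shot(name,fn=None):
    p=viewer.read_camera(name)
    if fn: cv2.imwrite('pics/'+fn,p['image'][:,:,::-1])
    return p
def ray(p,px,st=None):
    K=np.array(p['intrinsics']);u=(px[0]-K[0,2])/K[0,0];v=(px[1]-K[1,2])/K[1,1]
    if 'hand_eye' in p:
        r=np.hypot(u,v);s=np.sin(r)/r if r>1e-9 else 1
        d=np.array([u*s,-v*s,-np.cos(r)])
        T=np.eye(4);T[:3,:3]=R.from_rotvec(st['tcp_rot']).as_matrix();T[:3,3]=st['tool_pos'];T=T@np.array(p['hand_eye'])
    else:
        d=np.array([u,-v,-1.]);T=np.array(p['T'])
    return T[:3,3],T[:3,:3]@d
def at(p,px,z,st=None):
    o,d=ray(p,px,st);return o+d*(z-o[2])/d[2]
def proj(p,X):
    T=np.linalg.inv(np.array(p['T']));c=T[:3,:3]@np.array(X)+T[:3,3];K=np.array(p['intrinsics'])
    return K[0,2]+K[0,0]*c[0]/-c[2],K[1,2]-K[1,1]*c[1]/-c[2]
def tri(a,b):
    (o1,d1),(o2,d2)=a,b
    A=np.stack([d1,-d2],1);s=np.linalg.lstsq(A,o2-o1,rcond=None)[0]
    x,y=o1+s[0]*d1,o2+s[1]*d2;return (x+y)/2,np.linalg.norm(x-y)
E
python3 - <<'E'
from h import *
np.set_printoptions(precision=4,suppress=True)
s=monitor.read_state();print(s)
t=shot('top','top0.png');c=shot('scene','scene0.png')
for n,p in(('top',t),('scene',c)):
    print(n,p['intrinsics'],p['T'],[k for k in p])
    for l in ['box','holder','stick','cap0','heatsink','board','meter']:
        print(l,[(round(b['score'],2),np.round(b['extent'])) for b in viewer.boxes_of(p,l)][:8])
    for l in ['cell4','holder_mouth','stick_grip','stick_guard','cap0','box']:
        print(l,[(round(b['score'],2),np.round(b['point'],1)) for b in viewer.spot_point(p,l)][:8])
E
```

```text
{'time': 0.0, 'q': array([ 1.1311,  0.2648,  1.6054, -0.    ,  1.2737, -0.0369]), 'joint_vel': array([-0.0009, -0.0004,  0.0002,  0.0004, -0.0007, -0.0011]), 'joint_torque': array([ -0.0008, -51.5119, -36.7306,  -0.0003,   0.0132,  -0.    ]), 'tool_pos': array([0.2643, 0.6203, 0.2299]), 'tcp_rot': array([-0.6283, -3.0776,  0.0034]), 'wrist_force': array([ 0.1314,  0.369 , -0.512 ]), 'torque': array([ 0.0316, -0.0099,  0.0078]), 'grip_force': 0.0, 'width': 1.0005594045968942}
top [[473.5254   0.     315.5557]
 [  0.     473.5254 244.3436]
 [  0.       0.       1.    ]] [[-0.0249  0.9976 -0.0651  0.5007]
 [-0.9997 -0.0251 -0.0014 -0.0352]
 [-0.0031  0.0651  0.9979  1.4006]
 [ 0.      0.      0.      1.    ]] ['image', 'intrinsics', 'T', 'shot']
box [(0.72, array([308., 268.,  85.,  84.]))]
holder [(0.95, array([418., 275.,  24.,  28.])), (0.89, array([471., 266.,  34.,  30.])), (0.84, array([446., 316.,  28.,  29.])), (0.29, array([183., 311.,  20.,  20.]))]
stick [(0.45, array([430., 273.,  18.,  14.]))]
cap0 [(0.79, array([183., 310.,  24.,  19.])), (0.75, array([306., 267.,  86.,  8
[... 1550 characters left out ...]
])), (0.33, array([167., 301.,  24.,  30.]))]
board [(0.91, array([347., 346.,  87.,  85.])), (0.28, array([169., 302.,  28.,  30.]))]
meter [(0.91, array([414., 270.,  72.,  83.]))]
cell4 [(0.84, array([297.9, 232.8])), (0.56, array([234.2, 371.8])), (0.3, array([412.4, 272.1]))]
holder_mouth [(0.78, array([112.9, 373.7])), (0.77, array([168.6, 305.7])), (0.46, array([300.5, 231. ]))]
stick_grip [(0.64, array([400.2, 143.2])), (0.58, array([163.8, 299. ]))]
stick_guard [(0.82, array([171.1, 308.3])), (0.65, array([358.3, 121.2]))]
cap0 [(0.9, array([399.1, 141.7])), (0.84, array([357. , 122.5])), (0.7, array([413. , 206.9])), (0.55, array([381.8, 170.5]))]
box [(0.9, array([300.2, 233. ]))]
```

View pics/top0.png

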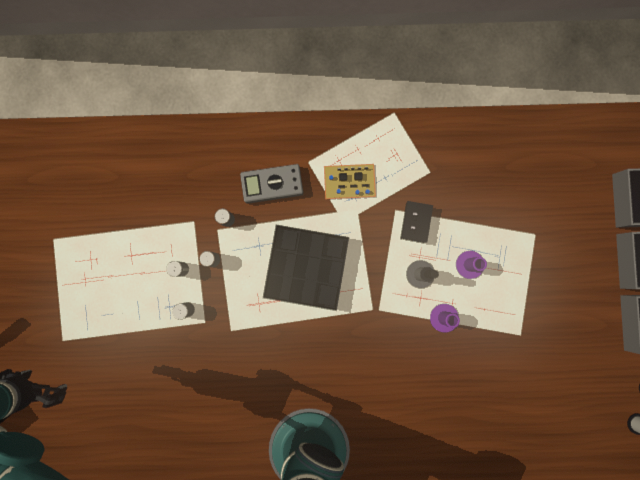

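View pics/scene0.png

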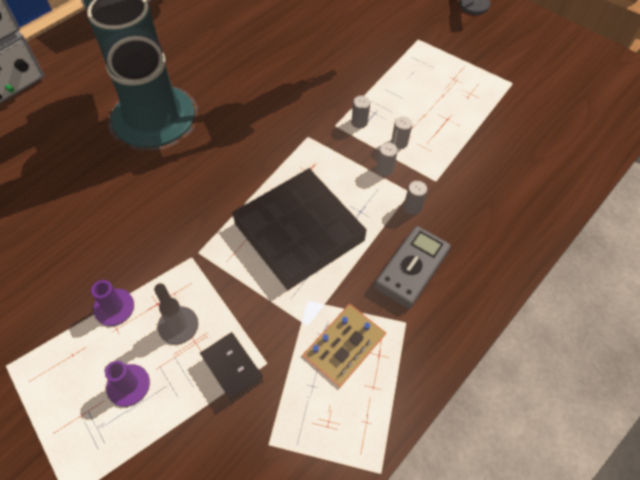

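Pictures: box at top (307,268) / scene (300,230); four caps at top (222,216), (207,259), (177,268), (182,311). Holder candidates: grey with stick at top (420,274)/scene (175,320); purple look-alikes at top (470,264) and (445,318). I choose the grey one. The close crops come next.

```bash
python3 - <<'E'
from h import *
np.set_printoptions(precision=4,suppress=True)
a=cv2.imread('pics/top0.png');b=cv2.imread('pics/scene0.png')
def crop(im,x0,y0,w,h,f): return cv2.resize(im[y0:y0+h,x0:x0+w],None,fx=f,fy=f,interpolation=cv2.INTER_CUBIC)
out=np.zeros((600,800,3),np.uint8)
out[:300,:400]=crop(a,260,215,100,75+0,4)
out[300:,:400]=crop(a,390,240,100,75,4)
out[:300,400:]=crop(a,160,200,80,60,5)
out[300:,400:]=crop(b,130,270,80,60,5)
cv2.imwrite('pics/c1.png',out)
t=shot('top');c=shot('scene')
print('holder',at(t,(420,274),0.0),at(c,(178,325),0.0))
gt=viewer.spot_point(t,'stick_guard')[0]['point'];gs=viewer.spot_point(c,'stick_guard')[0]['point']
print('guard',at(t,gt,.09),at(c,gs,.09),tri(ray(t,gt),ray(c,gs)))
gt=viewer.spot_point(t,'cell4')[0]['point'];gs=viewer.spot_point(c,'cell4')[0]['point']
print('cell4',at(t,gt,.004),at(c,gs,.004))
# caps tops
for p,n in((t,'top'),(c,'scene')):
    for d in viewer.spot_point(p,'cap0'):
        if d['score']>.4: print(n,d['point'],at(p,d['point'],0))
# box dark segmentation -> min area rect
for p,n,roi in((t,'top',(255,210,110,115)),(c,'scene',(215,150,165,155))):
    g=cv2.cvtColor(p['image'],cv2.COLOR_RGB2GRAY);x,y,w,h=roi
    m=np.zeros_like(g);m[y:y+h,x:x+w]=(g[y:y+h,x:x+w]<62)*255
    m=cv2.morphologyEx(m,cv2.MORPH_OPEN,np.ones((5,5)))
    cs=max(cv2.findContours(m,0,1)[0],key=cv2.contourArea)
    W=np.array([at(p,q[0],.049)[:2] for q in cs])
    r=cv2.minAreaRect((W*1000).astype(np.float32));print(n,r)
E
```

```text
holder [ 0.4967 -0.339   0.    ] [ 0.4987 -0.339   0.    ]Traceback (most recent call last):
  File "<stdin>", line 13, in <module>
IndexError: list index out of range
```

View pics/c1.png

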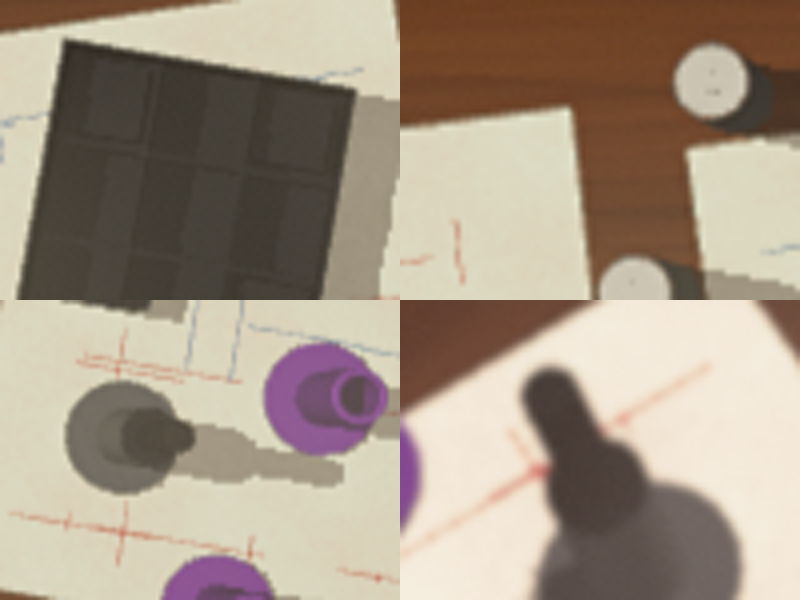

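The crop confirms it: the grey holder base is at top (420.5,274), with the dark guard at about (429,274) and the handle top at (435,274). Box rim corners are at (276,225) and (349,238).

```bash
python3 - <<'E'
from h import *
np.set_printoptions(precision=4,suppress=True)
t=shot('top');c=shot('scene')
print('base',at(t,(420.5,274.2),.006),'guard',at(t,(429.5,274.3),.095),'htop',at(t,(436,274.3),.165+.01))
print('scene htop',at(c,(130+550/5-80,270+(385-300)/5),.175))
for p,n,roi in((t,'top',(262,222,90,90)),(c,'scene',(215,150,165,155))):
    g=cv2.cvtColor(p['image'],cv2.COLOR_RGB2GRAY);x,y,w,h=roi
    m=np.zeros_like(g);m[y:y+h,x:x+w]=(g[y:y+h,x:x+w]<85)*255
    m=cv2.morphologyEx(cv2.morphologyEx(m,cv2.MORPH_CLOSE,np.ones((3,3))),cv2.MORPH_OPEN,np.ones((7,7)))
    cs=max(cv2.findContours(m,0,1)[0],key=cv2.contourArea)
    W=np.array([at(p,q[0],.049)[:2] for q in cs])
    r=cv2.minAreaRect((W*1000).astype(np.float32));print(n,r,cv2.approxPolyDP(cs,6,True)[:,0].tolist())
    m=((p['image'].min(2)>135)*255).astype(np.uint8)
# cap tops in top view: locally bright grey disks
for x,y in((222,216),(207,259),(177,268),(182,311)):
    print((x,y),at(t,(x,y),.075))
gp=cv2.cvtColor(t['image'],cv2.COLOR_RGB2GRAY)
o=np.hstack([cv2.resize(t['image'][195:335,150:250],None,fx=4,fy=4,interpolation=cv2.INTER_CUBIC),cv2.resize(t['image'][210:350,255:355][:, :],None,fx=4,fy=4,interpolation=cv2.INTER_CUBIC)])
cv2.imwrite('pics/c2.png',o[:,:,::-1])
E
```

```text
base [ 0.4961 -0.3391  0.006 ] guard [ 0.4955 -0.3444  0.095 ] htop [ 0.4954 -0.3422  0.175 ]
scene htop [ 0.5003 -0.3376  0.175 ]
top ((525.1210327148438, -3.9299774169921875), (209.95675659179688, 209.3535919189453), 78.83837890625) [[276, 226], [265, 297], [336, 308], [347, 237]]
scene ((445.69573974609375, -15.150146484375), (257.5482177734375, 404.39422607421875), 78.81172943115234) [[215, 150], [215, 225], [233, 215], [285, 286], [363, 239], [364, 229], [311, 172], [243, 204], [286, 150]]
(222, 216) [0.6738 0.2283 0.075 ]
(207, 259) [0.5537 0.2718 0.075 ]
(177, 268) [0.5306 0.3561 0.075 ]
(182, 311) [0.4107 0.3428 0.075 ]
```

View pics/c2.png

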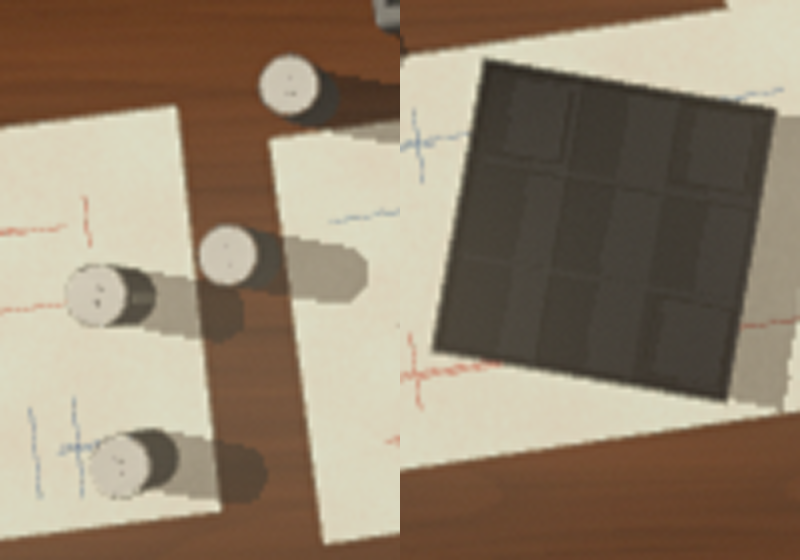

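```bash
cat >> h.py <<'E'
def mv(*tg,yaw=None):
    "shift in tool axes for world targets; yaw = world angle of tool y (deg)"
    s=monitor.read_state();M=R.from_rotvec(s['tcp_rot']).as_matrix()
    y=np.degrees(np.arctan2(M[1,1],M[0,1]))
    print('t',round(s['time'],2),'tcp',np.round(s['tool_pos'],4),'yaw',round(y,2),'tilt',np.round(M[:2,2],4),'q',np.round(s['q'],2),'F',np.round(s['wrist_force'],1))
    for t in tg: print(t,'->',np.round(M.T@(np.array(t)-s['tool_pos']),4), None if yaw is None else round(np.radians((y-yaw+90)%180-90),4))
E
python3 - <<'E'
from h import *
np.set_printoptions(precision=4,suppress=True)
t=shot('top')
P=[at(t,q,.049)[:2] for q in((276.25,224.5),(349.25,237.5),(337,310.5),(263.25,297.75))]
print(np.array(P),np.mean(P,0),[np.linalg.norm(P[i]-P[i-1]) for i in range(4)])
for a,b in((0,1),(3,2),(1,2),(0,3)): d=P[b]-P[a];print(np.degrees(np.arctan2(d[1],d[0])))
mv((.5,.2,.23),(.497,-.340,.23),yaw=-10)
E
```

```text
[[ 0.6487  0.0781]
 [ 0.6061 -0.1301]
 [ 0.3995 -0.0893]
 [ 0.4406  0.1191]] [ 0.5237 -0.0056] [np.float64(0.2121090147085469), np.float64(0.21254341103362678), np.float64(0.21056456343912403), np.float64(0.21240876836670225)]
-101.57950077415651
-101.16315568480972
168.8186424594087
168.8536294423017
t 1.7 tcp [0.2646 0.621  0.2313] yaw 66.92 tilt [-0.  0.] q [ 1.13  0.26  1.6   0.    1.27 -0.04] F [-0.4 -0.3  1.3]
(0.5, 0.2, 0.23) -> [-0.3816 -0.295   0.0013] 1.3425
(0.497, -0.34, 0.23) -> [-0.5905 -0.7929  0.0013] 1.3425
```

Emit:
step_arm(series=[-0.0477, -0.0369, 0, 0.17, -0.0954, -0.0738, 0, 0.34, -0.143, -0.1107, 0, 0.51, -0.191, -0.1475, 0, 0.68, -0.2385, -0.184, 0, 0.85, -0.286, -0.221, 0, 1.02, -0.334, -0.258, 0, 1.19, -0.3816, -0.295, 0, 1.365], gripper=1, newtons=60)

```text
time: 2.7
tool_pos: [0.5008, 0.1982, 0.2317]
tcp_rot: [2.435, 1.985, 0.002]
wrist_force: [1.3, 0.1, 0.2]
width: 0.999
grip_force: 0.0
```

```bash
python3 -c "
from h import *
mv((.497,-.34,.23),yaw=-11.3)"
```

```text
t 2.7 tcp [0.5008 0.1982 0.2317] yaw -11.61 tilt [0.001  0.0004] q [0.33 0.   1.9  0.   1.24 0.53] F [1.3 0.1 0.2]
(0.497, -0.34, 0.23) -> [-0.528   0.1046  0.0015] -0.0055
```

Emit:
step_arm(series=[-0.06, 0.012, 0, 0, -0.12, 0.024, 0, 0, -0.18, 0.036, 0, 0, -0.24, 0.048, 0, 0, -0.3, 0.06, 0, 0, -0.36, 0.072, 0, 0, -0.42, 0.083, 0, 0, -0.475, 0.094, 0, 0])

```text
time: 3.7
tool_pos: [0.499, -0.2865, 0.2316]
tcp_rot: [2.429, 1.991, 0.001]
wrist_force: [0.5, -0.4, -0.1]
width: 1.001
grip_force: 0.0
```

```bash
python3 - <<'E'
from h import *
np.set_printoptions(precision=4,suppress=True)
s=monitor.read_state();p=shot('wrist','w1.png')
print(p['intrinsics'],p['hand_eye'])
for l in('holder_mouth','stick_guard','stick_grip'):
    z=dict(holder_mouth=.09,stick_guard=.09,stick_grip=.135)[l]
    for d in viewer.spot_point(p,l)[:3]: print(l,d['score'],d['point'],at(p,d['point'],z,s))
mv((.497,-.34,.23),(.497,-.34,.116),yaw=-11.3)
E
```

```text
[[371.6483   0.     311.0965]
 [  0.     371.6483 233.8636]
 [  0.       0.       1.    ]] [[-0.0001  0.9651  0.262   0.0656]
 [ 1.     -0.0003  0.0013 -0.0007]
 [ 0.0013  0.262  -0.9651 -0.1432]
 [ 0.      0.      0.      1.    ]]
holder_mouth 0.78 [196.2, 369.2] [ 0.3605 -0.4086  0.09  ]
stick_guard 0.87 [318.9, 281.8] [ 0.494  -0.3394  0.09  ]
stick_guard 0.65 [451.7, 213.6] [ 0.6124 -0.3036  0.09  ]
stick_grip 0.71 [315.2, 251.0] [ 0.4985 -0.2982  0.135 ]
t 3.9 tcp [ 0.4989 -0.2851  0.2311] yaw -11.43 tilt [-0.0003  0.0007] q [-0.56  0.08  1.82  0.    1.24 -0.36] F [0.5 0.3 0.2]
(0.497, -0.34, 0.23) -> [-0.0542  0.0091  0.001 ] -0.0023
(0.497, -0.34, 0.116) -> [-0.0543  0.0091  0.115 ] -0.0023
```

View pics/w1.png

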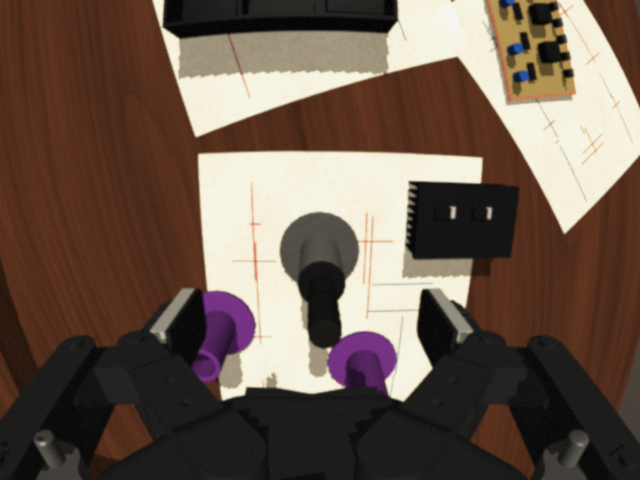

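The wrist view shows the stick in the grey holder: guard at (321,283), handle top at (324,332). The purple holders are at (205,340) and (365,360).

```bash
python3 - <<'E'
from h import *
s=monitor.read_state();p=shot('wrist')
for q,z in(((319,248),.006),((321,284),.0925),((323.5,333),.175)): print(at(p,q,z,s))
E
```

```text
[ 0.49580613 -0.33490346  0.006     ]
[ 0.49508949 -0.33883943  0.0925    ]
[ 0.495104   -0.33698103  0.175     ]
```

Emit:
step_arm(series=[-0.03, 0.004, 0, 0, -0.0525, 0.007, 0, 0, -0.0525, 0.007, 0.03, 0, -0.0525, 0.007, 0.06, 0, -0.0525, 0.007, 0.09, 0, -0.0525, 0.007, 0.105, 0, -0.0525, 0.007, 0.115, 0, -0.0525, 0.007, 0.115, 0])

```text
time: 4.95
tool_pos: [0.4959, -0.3368, 0.1162]
tcp_rot: [-2.428, -1.992, 0.0]
wrist_force: [-0.4, -0.0, 0.6]
width: 0.998
grip_force: 0.0
```

Emit:
step_arm(series=[0, 0, 0, 0, 0, 0, 0, 0, 0, 0, 0, 0, 0, 0, 0, 0, 0, 0, 0, 0, 0, 0, 0, 0], gripper=0, newtons=60)

```text
time: 5.7
tool_pos: [0.4961, -0.3373, 0.1168]
tcp_rot: [2.429, 1.992, 0.0]
wrist_force: [-0.6, -0.3, 3.3]
width: 0.245
grip_force: 58.4
```

Emit:
step_arm(series=[0, 0, -0.03, 0, 0, 0, -0.07, 0, 0, 0, -0.11, 0, 0, 0, -0.11, 0])

```text
time: 6.2
tool_pos: [0.4979, -0.3385, 0.2303]
tcp_rot: [2.423, 1.988, 0.003]
wrist_force: [0.6, -0.8, -0.8]
width: 0.242
grip_force: 58.7
```

```bash
python3 - <<'E'
from h import *
c=np.array((.5237,-.0056));a=np.radians(-11.3);Y=np.array((np.cos(a),np.sin(a)));X=np.array((-Y[1],Y[0]))
T=[tuple(c+.07*(i*X+j*Y))+(.107+.06,) for i,j in((-1,-1),(0,0))]
mv(*T,yaw=-11.3)
s=monitor.read_state();p=shot('wrist','w2.png')
for l in('cell4','box'):
    for d in viewer.spot_point(p,l)[:2]: print(l,d['score'],d['point'],at(p,d['point'],.004 if l=='cell4' else 0,s))
E
```

```text
t 6.2 tcp [ 0.4979 -0.3385  0.2303] yaw -11.29 tilt [ 0.0061 -0.0045] q [-0.64  0.12  1.77  0.    1.24 -0.44] F [ 0.6 -0.8 -0.8]
(np.float64(0.4413407438047609), np.float64(-0.06052679600128667), 0.16699999999999998) -> [ 0.2618 -0.1103  0.0617] 0.0003
(np.float64(0.5237), np.float64(-0.0056), 0.16699999999999998) -> [ 0.3318 -0.0402  0.062 ] 0.0003
```

View pics/w2.png

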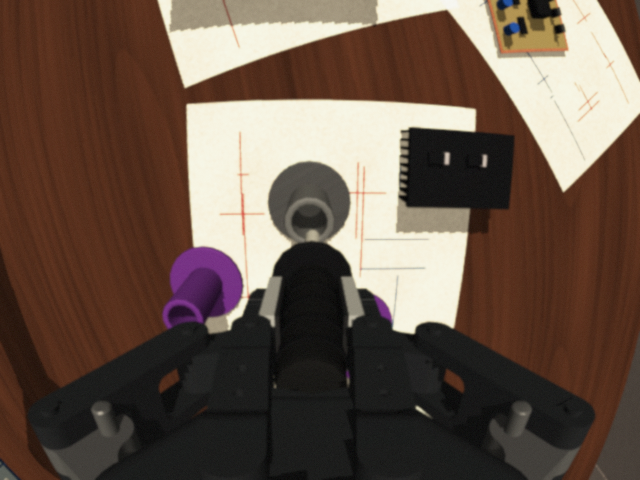

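The stick is held with its tip just clear of the mouth at (312,237). Next I probe the first cell (−1,−1) in tool axes.

Emit:
step_arm(series=[0.052, -0.022, 0, 0, 0.105, -0.044, 0, 0, 0.157, -0.066, 0, 0, 0.21, -0.088, 0.025, 0, 0.262, -0.109, 0.055, 0, 0.262, -0.109, 0.078, 0, 0.262, -0.109, 0.088, 0, 0.262, -0.109, 0.096, 0])

```text
time: 7.35
tool_pos: [0.441, -0.0593, 0.132]
tcp_rot: [2.43, 1.991, 0.0]
wrist_force: [-1.8, -1.4, 33.3]
width: 0.24
grip_force: 62.8
```

Emit:
step_arm(series=[0, 0, 0, 0])

```text
time: 7.48
tool_pos: [0.4419, -0.0602, 0.1322]
tcp_rot: [2.428, 1.989, 0.002]
wrist_force: [-2.4, -0.3, 7.1]
width: 0.242
grip_force: 60.5
```

```bash
python3 - <<'E'
from h import *
mv((.4413,-.0605,.13),yaw=-11.3)
E
```

```text
t 7.47 tcp [ 0.4419 -0.0602  0.1322] yaw -11.35 tilt [ 0.0023 -0.0013] q [-0.19 -0.09  2.18 -0.    1.05  0.01] F [-2.4 -0.3  7.1]
(0.4413, -0.0605, 0.13) -> [-0.0004 -0.0005  0.0022] -0.0009
```

Emit:
step_arm(series=[0, 0, -0.04, 0, 0.02, 0, -0.043, 0, 0.06, 0, -0.043, 0, 0.07, 0, -0.03, 0, 0.07, 0, -0.014, 0, 0.07, 0, -0.004, 0, 0.07, 0, 0.003, 0, 0.07, 0, 0.003, 0])

```text
time: 8.48
tool_pos: [0.4532, 0.0093, 0.1264]
tcp_rot: [-2.429, -1.99, 0.002]
wrist_force: [-0.4, 1.1, -0.9]
width: 0.245
grip_force: 59.3
```

Emit:
step_arm(series=[0, 0, 0.008, 0, 0, 0, 0.013, 0, 0, 0, 0.016, 0, 0, 0, 0.018, 0, 0, 0, 0.018, 0])

```text
time: 9.1
tool_pos: [0.4542, 0.0099, 0.1103]
tcp_rot: [2.429, 1.992, 0.0]
wrist_force: [-2.2, 0.3, 5.4]
width: 0.242
grip_force: 60.5
```

Emit:
step_arm(series=[0, 0, -0.05, 0, 0.015, 0, -0.062, 0, 0.055, 0, -0.062, 0, 0.07, 0, -0.05, 0, 0.07, 0, -0.033, 0, 0.07, 0, -0.025, 0, 0.07, 0, -0.018, 0, 0.07, 0, -0.018, 0])

```text
time: 10.1
tool_pos: [0.4669, 0.0778, 0.1263]
tcp_rot: [-2.429, -1.99, 0.002]
wrist_force: [-0.4, 0.7, -0.9]
width: 0.239
grip_force: 59.3
```

Emit:
step_arm(series=[0, 0, 0.008, 0, 0, 0, 0.013, 0, 0, 0, 0.016, 0, 0, 0, 0.018, 0, 0, 0, 0.018, 0])

```text
time: 10.72
tool_pos: [0.4679, 0.0786, 0.1103]
tcp_rot: [2.429, 1.992, 0.0]
wrist_force: [-1.2, 0.7, 4.7]
width: 0.247
grip_force: 60.4
```

Emit:
step_arm(series=[0, 0, -0.05, 0, 0, 0.015, -0.062, 0, 0, 0.055, -0.062, 0, 0, 0.07, -0.05, 0, 0, 0.07, -0.033, 0, 0, 0.07, -0.025, 0, 0, 0.07, -0.018, 0, 0, 0.07, -0.018, 0])

```text
time: 11.72
tool_pos: [0.5352, 0.0649, 0.1266]
tcp_rot: [-2.428, -1.992, 0.002]
wrist_force: [0.8, -0.9, -0.6]
width: 0.241
grip_force: 59.4
```

(1,−1) is empty to the floor and (1,0) is free at choke height. Now down to the floor there, then on to (0,0).

Emit:
step_arm(series=[0, 0, 0.008, 0, 0, 0, 0.013, 0, 0, 0, 0.016, 0, 0, 0, 0.018, 0, 0, 0, 0.018, 0])

```text
time: 12.35
tool_pos: [0.5365, 0.0649, 0.1103]
tcp_rot: [-2.429, -1.992, -0.0]
wrist_force: [-2.2, -0.1, 4.9]
width: 0.241
grip_force: 60.4
```

Emit:
step_arm(series=[0, 0, -0.05, 0, -0.015, 0, -0.062, 0, -0.055, 0, -0.062, 0, -0.07, 0, -0.05, 0, -0.07, 0, -0.033, 0, -0.07, 0, -0.025, 0, -0.07, 0, -0.018, 0, -0.07, 0, -0.018, 0])

```text
time: 13.35
tool_pos: [0.5221, -0.0032, 0.1262]
tcp_rot: [-2.427, -1.992, 0.002]
wrist_force: [-0.6, 0.1, -0.1]
width: 0.242
grip_force: 59.3
```

Emit:
step_arm(series=[0, 0, 0.008, 0, 0, 0, 0.013, 0, 0, 0, 0.016, 0, 0, 0, 0.018, 0, 0, 0, 0.018, 0])

```text
time: 13.98
tool_pos: [0.5227, -0.0038, 0.1103]
tcp_rot: [2.429, 1.992, 0.0]
wrist_force: [-2.1, 0.1, 5.8]
width: 0.241
grip_force: 60.4
```

Emit:
step_arm(series=[0, 0, -0.05, 0, -0.015, 0, -0.062, 0, -0.055, 0, -0.062, 0, -0.07, 0, -0.05, 0, -0.07, 0, -0.033, 0, -0.07, 0, -0.025, 0, -0.07, 0, -0.018, 0, -0.07, 0, -0.018, 0])

```text
time: 14.98
tool_pos: [0.5084, -0.0718, 0.1263]
tcp_rot: [-2.427, -1.992, 0.002]
wrist_force: [-0.2, -0.0, -0.1]
width: 0.241
grip_force: 59.3
```

(0,0) is empty and (−1,0) is free at choke height. Now its floor, then (−1,1).

Emit:
step_arm(series=[0, 0, 0.008, 0, 0, 0, 0.013, 0, 0, 0, 0.016, 0, 0, 0, 0.018, 0, 0, 0, 0.018, 0])

```text
time: 15.6
tool_pos: [0.509, -0.0726, 0.1103]
tcp_rot: [2.429, 1.992, 0.0]
wrist_force: [-2.2, 0.9, 4.3]
width: 0.245
grip_force: 60.4
```

Emit:
step_arm(series=[0, 0, -0.05, 0, 0, 0.015, -0.062, 0, 0, 0.055, -0.062, 0, 0, 0.07, -0.05, 0, 0, 0.07, -0.033, 0, 0, 0.07, -0.025, 0, 0, 0.07, -0.018, 0, 0, 0.07, -0.018, 0])

```text
time: 16.6
tool_pos: [0.577, -0.0861, 0.1321]
tcp_rot: [-2.429, -1.992, 0.0]
wrist_force: [-9.1, 2.3, 26.0]
width: 0.243
grip_force: 65.5
```

(−1,1) is taken: contact at choke height with 26 N. Next (0,1).

Emit:
step_arm(series=[0, 0, -0.035, 0, 0.015, 0, -0.044, 0, 0.055, 0, -0.044, 0, 0.07, 0, -0.032, 0, 0.07, 0, -0.015, 0, 0.07, 0, -0.006, 0, 0.07, 0, 0, 0, 0.07, 0, 0, 0])

```text
time: 17.6
tool_pos: [0.5906, -0.0182, 0.1263]
tcp_rot: [-2.429, -1.99, 0.002]
wrist_force: [0.5, 0.5, 0.1]
width: 0.241
grip_force: 59.9
```

Emit:
step_arm(series=[0, 0, 0.008, 0, 0, 0, 0.013, 0, 0, 0, 0.016, 0, 0, 0, 0.018, 0, 0, 0, 0.018, 0])

```text
time: 18.23
tool_pos: [0.5913, -0.0175, 0.1103]
tcp_rot: [2.429, 1.992, 0.0]
wrist_force: [-2.7, 0.6, 5.0]
width: 0.24
grip_force: 60.9
```

Emit:
step_arm(series=[0, 0, -0.05, 0, 0.015, 0, -0.062, 0, 0.055, 0, -0.062, 0, 0.07, 0, -0.05, 0, 0.07, 0, -0.033, 0, 0.07, 0, -0.025, 0, 0.07, 0, -0.018, 0, 0.07, 0, -0.018, 0])

```text
time: 19.23
tool_pos: [0.6047, 0.0506, 0.132]
tcp_rot: [-2.429, -1.99, 0.001]
wrist_force: [-9.9, 1.9, 26.5]
width: 0.242
grip_force: 67.4
```

(1,1) is taken too. Chokes are in (−1,−1), (−1,1) and (1,1), so six cells are empty. Now I lift the stick and carry it back.

Emit:
step_arm(series=[0, 0, -0.04, 0, 0, 0, -0.08, 0, 0, 0, -0.105, 0, 0, 0, -0.105, 0])

```text
time: 19.73
tool_pos: [0.6062, 0.0501, 0.2341]
tcp_rot: [2.428, 1.989, 0.005]
wrist_force: [0.4, -0.3, -0.7]
width: 0.236
grip_force: 60.3
```

```bash
python3 - <<'E'
from h import *
mv((.4961,-.3373,.23),yaw=-11.35)
E
```

```text
t 19.73 tcp [0.6062 0.0501 0.2341] yaw -11.36 tilt [ 0.0041 -0.0002] q [ 0.04  0.13  1.75 -0.    1.25  0.24] F [ 0.4 -0.3 -0.7]
(0.4961, -0.3373, 0.23) -> [-0.4015 -0.0317  0.0037] -0.0001
```

Emit:
step_arm(series=[-0.057, -0.0045, 0, 0, -0.115, -0.009, 0, 0, -0.172, -0.0135, 0, 0, -0.229, -0.018, 0, 0, -0.286, -0.0225, 0, 0, -0.344, -0.027, 0, 0, -0.4015, -0.0317, 0, 0, -0.4015, -0.0317, 0, 0])

```text
time: 20.72
tool_pos: [0.4923, -0.3399, 0.2291]
tcp_rot: [-2.432, -1.983, 0.003]
wrist_force: [0.5, 0.0, 0.1]
width: 0.242
grip_force: 60.2
```

Emit:
step_arm(series=[0, 0, 0, 0, 0, 0, 0, 0])

```text
time: 20.98
tool_pos: [0.4951, -0.335, 0.2311]
tcp_rot: [-2.426, -1.992, 0.0]
wrist_force: [0.0, 0.6, -0.6]
width: 0.239
grip_force: 60.2
```

```bash
python3 - <<'E'
from h import *
mv((.4961,-.3373,.1165),yaw=-11.35)
p=shot('wrist','w3.png');i=p['image'][150:300,230:390];cv2.imwrite('pics/w3c.png',cv2.resize(i,None,fx=4,fy=4)[:,:,::-1])
E
```

```text
t 20.98 tcp [ 0.4951 -0.335   0.2311] yaw -11.22 tilt [-0.0013  0.0014] q [-0.64  0.12  1.77  0.    1.25 -0.44] F [ 0.   0.6 -0.6]
(0.4961, -0.3373, 0.1165) -> [-0.0022  0.0016  0.1146] 0.0023
```

View pics/w3c.png

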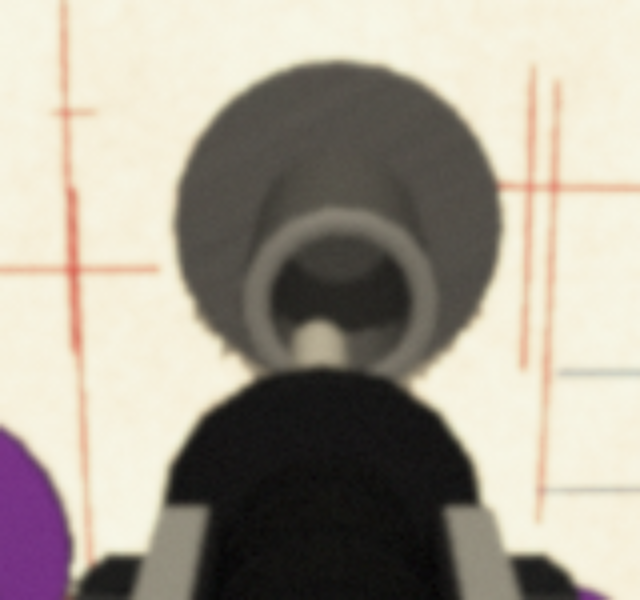

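```bash
python3 - <<'E'
from h import *
s=monitor.read_state();p=shot('wrist')
print(at(p,(310.5,232.5),.125,s),at(p,(315.3,223.3),.09,s))
mv()
E
```

```text
[ 0.49364653 -0.33579799  0.125     ] [ 0.49686917 -0.33830114  0.09      ]
t 21.07 tcp [ 0.4956 -0.3351  0.2319] yaw -11.18 tilt [-0.0005  0.0005] q [-0.64  0.12  1.77  0.    1.25 -0.44] F [ 0.5  0.1 -0.5]
```

Emit:
step_arm(series=[-0.002, 0.0035, 0.01, 0, -0.002, 0.0035, 0.035, 0, -0.002, 0.0035, 0.06, 0, -0.002, 0.0035, 0.085, 0, -0.002, 0.0035, 0.1, 0, -0.002, 0.0035, 0.108, 0, -0.002, 0.0035, 0.113, 0, -0.002, 0.0035, 0.115, 0])

```text
time: 22.08
tool_pos: [0.4987, -0.3394, 0.1177]
tcp_rot: [2.428, 1.992, 0.0]
wrist_force: [-0.6, 0.1, -1.2]
width: 0.244
grip_force: 60.2
```

Emit:
step_arm(series=[0, 0, 0, 0, 0, 0, 0.001, 0])

```text
time: 22.32
tool_pos: [0.4987, -0.3395, 0.117]
tcp_rot: [2.428, 1.991, 0.0]
wrist_force: [-0.5, -0.5, -1.3]
width: 0.245
grip_force: 60.2
```

Emit:
step_arm(series=[0, 0, 0.001, 0, 0, 0, 0.002, 0, 0, 0, 0.002, 0])

```text
time: 22.7
tool_pos: [0.4986, -0.3395, 0.1165]
tcp_rot: [2.428, 1.991, 0.0]
wrist_force: [-3.5, 1.1, 9.4]
width: 0.241
grip_force: 61.1
```

Emit:
step_arm(series=[0, 0, -0.001, 0, 0, 0, -0.001, 0, 0, 0, -0.001, 0, 0, 0, -0.001, 0, 0, 0, -0.001, 0], gripper=1)

```text
time: 23.32
tool_pos: [0.4982, -0.339, 0.1151]
tcp_rot: [-2.429, -1.992, 0.0]
wrist_force: [0.8, -0.4, -0.4]
width: 1.0
grip_force: 0.0
```

Emit:
step_arm(series=[0, 0, -0.03, 0, 0, 0, -0.07, 0, 0, 0, -0.12, 0, 0, 0, -0.15, 0, 0.05, 0, -0.15, 0, 0.1, 0, -0.15, 0, 0.1, 0, -0.15, 0])

```text
time: 24.2
tool_pos: [0.5183, -0.2382, 0.2654]
tcp_rot: [-2.425, -1.997, -0.001]
wrist_force: [0.1, -0.7, -1.0]
width: 1.0
grip_force: 0.0
```

```bash
python3 - <<'E'
from h import *
np.set_printoptions(precision=4,suppress=True)
mv((.553,.26,.26),yaw=-11.3)
p=shot('wrist','w4.png');t=shot('top','top1.png')
i=t['image'];o=np.vstack([np.hstack([cv2.resize(i[240:310,390:490],(400,280)),cv2.resize(i[195:335,150:350],(400,280))]),cv2.resize(p['image'][:, :],(800,600))[100:420]])
cv2.imwrite('pics/c3.png',o[:,:,::-1])
for d in viewer.boxes_of(t,'cap0'): print(d['score'],np.round(d['extent']))
E
```

```text
t 24.2 tcp [ 0.5183 -0.2382  0.2654] yaw -11.07 tilt [0.0003 0.0008] q [-0.48  0.05  1.79  0.    1.31 -0.28] F [ 0.1 -0.7 -1. ]
(0.553, 0.26, 0.26) -> [ 0.4956 -0.0616  0.0058] 0.004
0.78 [210. 259.  20.  16.]
0.74 [176. 269.  24.  14.]
0.66 [184. 312.  19.  19.]
0.6 [225. 219.  23.  19.]
0.48 [306. 267.  83.  87.]
```

View pics/c3.png

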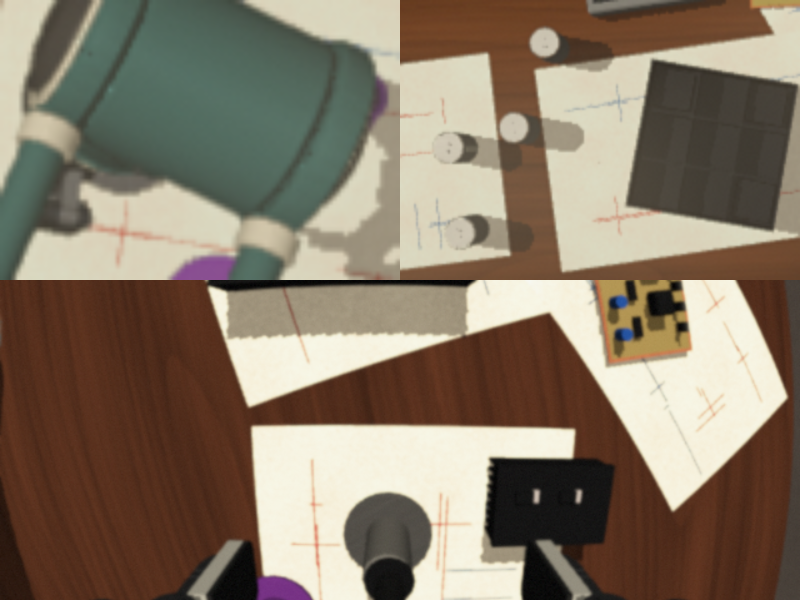

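The stick stands back in the grey holder and the caps are unchanged. Now to the caps.

Emit:
step_arm(series=[0.055, -0.009, 0, 0, 0.11, -0.018, 0, 0, 0.165, -0.028, 0, 0, 0.22, -0.038, 0, 0, 0.275, -0.047, 0, 0, 0.33, -0.056, 0, 0, 0.385, -0.066, 0, 0, 0.432, -0.074, 0, 0])

```text
time: 25.35
tool_pos: [0.5305, 0.1979, 0.2652]
tcp_rot: [2.43, 1.99, 0.0]
wrist_force: [0.4, -0.1, 0.3]
width: 1.001
grip_force: 0.0
```

Emit:
step_arm(series=[0, 0, 0, 0, 0, 0, 0, 0])

```text
time: 25.6
tool_pos: [0.5302, 0.196, 0.2649]
tcp_rot: [2.429, 1.991, -0.002]
wrist_force: [-0.4, -0.3, 0.5]
width: 1.0
grip_force: 0.0
```

```bash
cat >> h.py <<'E'
def caps(fn=None):
    "cap top disks in wrist image -> world centres at z=.075 by contour of bright disk"
    s=monitor.read_state();p=shot('wrist',fn)
    for d in viewer.boxes_of(p,'cap0'): print('box',round(d['score'],2),np.round(d['extent']))
    for d in viewer.spot_point(p,'cap0'): print('base',round(d['score'],2),np.round(d['point']),np.round(at(p,d['point'],0,s),4))
    return s,p
E
python3 - <<'E'
from h import *
mv((.554,.272,.2),yaw=-11.3)
caps('w5.png')
E
```

```text
t 25.6 tcp [0.5302 0.196  0.2649] yaw -11.32 tilt [-0.0005 -0.0011] q [ 0.31  0.04  1.8  -0.    1.3   0.51] F [-0.4 -0.3  0.5]
(0.554, 0.272, 0.2) -> [0.0793 0.0084 0.0648] -0.0004
box 0.88 [444. 149.  60.  49.]
box 0.86 [323. 122.  46.  48.]
box 0.74 [275.  41.  46.  56.]
box 0.64 [165.  81.  66.  53.]
base 0.88 [430. 148.] [0.6714 0.223  0.    ]
base 0.82 [180.  88.] [0.4086 0.3478 0.    ]
base 0.69 [280.  47.] [0.5276 0.364  0.    ]
base 0.6 [322. 122.] [0.5564 0.272  0.    ]
```

View pics/w5.png

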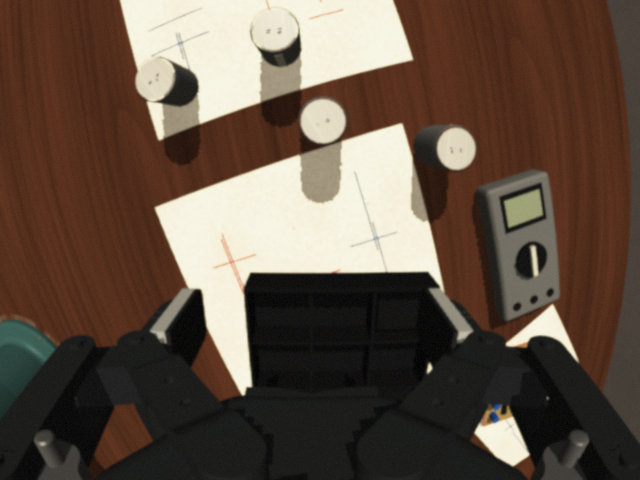

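Cap tops are at (323,121), (275,30), (156,81) and (456,148). The box's far rim corners are at (246,273) and (434,273).

```bash
python3 - <<'E'
from h import *
s=monitor.read_state();p=shot('wrist')
for q in((323,121),(275,30),(156,81),(456,148)): print(at(p,q,.075,s))
for q in((246,273),(434,273)): print(at(p,q,.049,s))
E
```

```text
[0.55484437 0.27042453 0.075     ]
[0.52979576 0.36196719 0.075     ]
[0.41124387 0.34497439 0.075     ]
[0.67335441 0.22593755 0.075     ]
[0.44742674 0.13607842 0.049     ]
[0.64360122 0.0953314  0.049     ]
```

Emit:
step_arm(series=[0.04, 0.005, 0.02, 0, 0.0782, 0.0094, 0.06, 0, 0.0782, 0.0094, 0.11, 0, 0.0782, 0.0094, 0.155, 0, 0.0782, 0.0094, 0.19, 0, 0.0782, 0.0094, 0.205, 0, 0.0782, 0.0094, 0.214, 0, 0.0782, 0.0094, 0.214, 0])

```text
time: 26.8
tool_pos: [0.555, 0.2719, 0.052]
tcp_rot: [2.429, 1.991, 0.001]
wrist_force: [0.4, -0.2, 0.1]
width: 1.002
grip_force: 0.0
```

Emit:
step_arm(series=[0, 0, 0, 0, 0, 0, 0, 0, 0, 0, 0, 0, 0, 0, 0, 0, 0, 0, 0, 0], gripper=0, newtons=40)

```text
time: 27.42
tool_pos: [0.5554, 0.2724, 0.0527]
tcp_rot: [2.429, 1.992, 0.003]
wrist_force: [0.7, -1.5, 5.2]
width: 0.513
grip_force: 40.6
```

```bash
python3 - <<'E'
from h import *
c=np.array((.5237,-.0056));a=np.radians(-11.3);Y=np.array((np.cos(a),np.sin(a)));X=np.array((-Y[1],Y[0]))
for i,j in((-1,0),(0,1),(0,-1),(1,-1),(0,0),(1,0)): print(i,j,c+.07*(i*X+j*Y))
mv((*(c-.07*X),.13),yaw=-11.3)
s=monitor.read_state();print(s['width'],s['grip_force'])
E
```

```text
-1 0 [ 0.50998377 -0.07424303]
0 1 [ 0.59234303 -0.01931623]
0 -1 [0.45505697 0.00811623]
1 -1 [0.4687732  0.07675926]
0 0 [ 0.5237 -0.0056]
1 0 [0.53741623 0.06304303]
t 27.43 tcp [0.5554 0.2724 0.0527] yaw -11.28 tilt [0.0021 0.0009] q [ 0.42  0.32  1.88 -0.    0.93  0.61] F [ 0.7 -1.5  5.2]
(np.float64(0.5099837699030239), np.float64(-0.07424302609826292), 0.13) -> [-0.3487  0.0235 -0.0777] 0.0003
0.5129769081465902 40.61535179615021
```

Emit:
step_arm(series=[0, 0, -0.045, 0, 0, 0, -0.08, 0, -0.058, 0.004, -0.08, 0, -0.116, 0.008, -0.08, 0, -0.174, 0.012, -0.08, 0, -0.232, 0.016, -0.08, 0, -0.29, 0.02, -0.08, 0, -0.3487, 0.0235, -0.08, 0])

```text
time: 28.42
tool_pos: [0.5083, -0.0762, 0.131]
tcp_rot: [-2.429, -1.993, 0.0]
wrist_force: [1.4, -0.5, -1.3]
width: 0.516
grip_force: 41.5
```

Emit:
step_arm(series=[0, 0, 0, 0, 0, 0, 0, 0])

```text
time: 28.68
tool_pos: [0.5087, -0.0745, 0.1309]
tcp_rot: [-2.43, -1.99, 0.0]
wrist_force: [0.8, 0.5, -1.2]
width: 0.512
grip_force: 41.5
```

```bash
python3 - <<'E'
from h import *
mv((.51,-.0742,.0567),yaw=-11.3)
caps('w6.png')
E
```

```text
t 28.68 tcp [ 0.5087 -0.0745  0.1309] yaw -11.36 tilt [-0.0007  0.0008] q [-0.19  0.05  2.05  0.    1.05  0.  ] F [ 0.8  0.5 -1.2]
(0.51, -0.0742, 0.0567) -> [0.0005 0.0012 0.0742] -0.0011
box 0.78 [311. 295. 119. 152.]
```

View pics/w6.png

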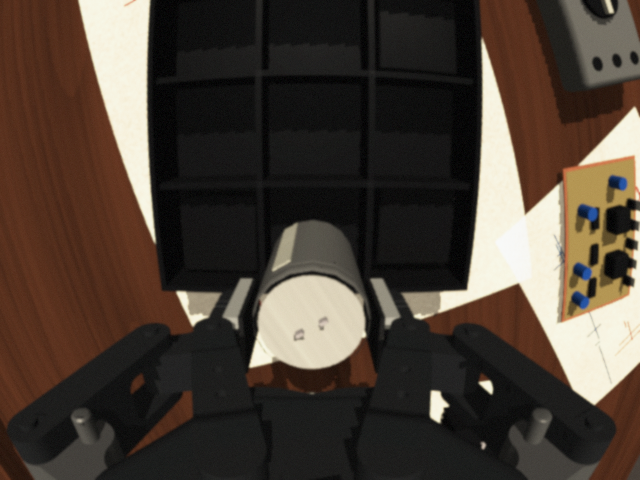

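The cap is held. The rim crossings at (262,184) and (370,184) let me check the box pose.

```bash
python3 - <<'E'
from h import *
s=monitor.read_state();p=shot('wrist')
c=np.array((.5237,-.0056));a=np.radians(-11.3);Y=np.array((np.cos(a),np.sin(a)));X=np.array((-Y[1],Y[0]))
for q,i,j in(((262,184),-.5,-.5),((370,184.5),-.5,.5),((262,76),.5,-.5),((369,76),.5,.5)): print(at(p,q,.049,s)[:2],c+.07*(i*X+j*Y))
E
```

```text
[ 0.48560557 -0.03174286] [ 0.48252037 -0.0330634 ]
[ 0.55059307 -0.04481247] [ 0.5511634  -0.04677963]
[0.49914004 0.03318783] [0.4962366  0.03557963]
[0.56212669 0.02093795] [0.56487963 0.0218634 ]
```

Emit:
step_arm(series=[0.0005, 0.001, 0.02, 0, 0.0005, 0.001, 0.04, 0, 0.0005, 0.001, 0.055, 0, 0.0005, 0.001, 0.064, 0, 0.0005, 0.001, 0.069, 0, 0.0005, 0.001, 0.072, 0, 0.0005, 0.001, 0.074, 0, 0.0005, 0.001, 0.076, 0])

```text
time: 29.88
tool_pos: [0.5109, -0.0746, 0.0566]
tcp_rot: [2.429, 1.992, 0.001]
wrist_force: [-3.3, 1.1, 15.0]
width: 0.514
grip_force: 42.9
```

Emit:
step_arm(series=[0, 0, 0.001, 0, 0, 0, 0.001, 0])

```text
time: 30.12
tool_pos: [0.5109, -0.0746, 0.0566]
tcp_rot: [2.429, 1.992, 0.001]
wrist_force: [-4.3, 0.9, 11.2]
width: 0.508
grip_force: 42.7
```

On the floor at z=0.0566, as expected. Release, rise, and go back to look at the caps.

Emit:
step_arm(series=[0, 0, -0.001, 0, 0, 0, -0.001, 0, 0, 0, -0.001, 0, 0, 0, -0.001, 0], gripper=0.75)

```text
time: 30.62
tool_pos: [0.5101, -0.0743, 0.0551]
tcp_rot: [-2.429, -1.992, 0.0]
wrist_force: [-0.0, 0.2, 0.3]
width: 0.753
grip_force: 0.0
```

Emit:
step_arm(series=[0, 0, -0.03, 0, 0, 0, -0.075, 0, 0, 0, -0.13, 0, 0.05, -0.01, -0.18, 0, 0.11, -0.02, -0.2, 0, 0.17, -0.03, -0.2, 0, 0.225, -0.04, -0.2, 0, 0.27, -0.05, -0.2, 0], gripper=0.75)

```text
time: 31.62
tool_pos: [0.5138, 0.2027, 0.2554]
tcp_rot: [-2.428, -1.994, -0.001]
wrist_force: [0.1, 0.4, -0.1]
width: 0.747
grip_force: 0.0
```

Emit:
step_arm(series=[0, 0, 0, 0, 0, 0, 0, 0], gripper=1)

```text
time: 31.88
tool_pos: [0.5138, 0.2, 0.2549]
tcp_rot: [2.428, 1.993, -0.002]
wrist_force: [-0.3, 0.9, 0.1]
width: 0.994
grip_force: 0.0
```

```bash
python3 - <<'E'
from h import *
mv((.6734,.227,.053),(.5298,.362,.053),(.411,.345,.053),yaw=-11.3)
caps('w7.png')
E
```

```text
t 31.88 tcp [0.5138 0.2    0.2549] yaw -11.24 tilt [-0.0007 -0.0009] q [ 0.33  0.02  1.84 -0.    1.29  0.52] F [-0.3  0.9  0.1]
(0.6734, 0.227, 0.053) -> [0.0578 0.1514 0.2017] 0.0011
(0.5298, 0.362, 0.053) -> [ 0.1622 -0.0158  0.2017] 0.0011
(0.411, 0.345, 0.053) -> [ 0.1224 -0.129   0.2018] 0.0011
box 0.96 [295.  37.  50.  62.]
box 0.74 [463. 152.  63.  48.]
box 0.63 [359. 334. 202. 120.]
box 0.57 [178.  81.  68.  52.]
base 0.76 [192.  84.] [0.4098 0.3489 0.    ]
base 0.75 [296.  47.] [0.5281 0.3625 0.    ]
base 0.58 [444. 149.] [0.668  0.2254 0.    ]
```

View pics/w7.png

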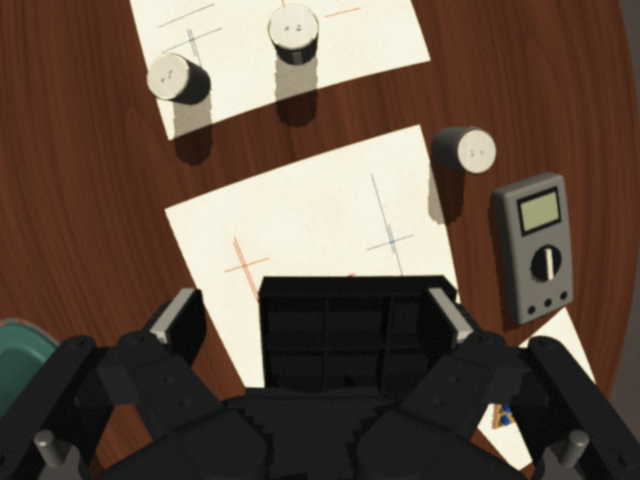

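Remaining cap tops are at (475,151), (293,29) and (171,77), unmoved. Next is the cap near the meter, whose fingers stay above the meter's height.

Emit:
step_arm(series=[0.02, 0.052, 0.02, 0, 0.04, 0.104, 0.04, 0, 0.0575, 0.151, 0.07, 0, 0.0575, 0.151, 0.12, 0, 0.0575, 0.151, 0.16, 0, 0.0575, 0.151, 0.185, 0, 0.0575, 0.151, 0.201, 0, 0.0575, 0.151, 0.201, 0])

```text
time: 33.02
tool_pos: [0.6726, 0.2259, 0.053]
tcp_rot: [-2.43, -1.99, 0.004]
wrist_force: [-0.4, -0.2, 0.4]
width: 0.998
grip_force: 0.0
```

Emit:
step_arm(series=[0, 0, 0, 0, 0, 0, 0, 0, 0, 0, 0, 0, 0, 0, 0, 0, 0, 0, 0, 0], gripper=0, newtons=40)

```text
time: 33.65
tool_pos: [0.6747, 0.2275, 0.0564]
tcp_rot: [2.428, 1.992, 0.005]
wrist_force: [-0.8, 0.2, 6.2]
width: 0.506
grip_force: 41.5
```

```bash
python3 - <<'E'
from h import *
mv((.5928,-.0193,.13),yaw=-11.3)
E
```

```text
t 33.65 tcp [0.6747 0.2275 0.0564] yaw -11.28 tilt [0.0031 0.0009] q [ 0.29  0.47  1.66 -0.    1.    0.49] F [-0.8  0.2  6.2]
(0.5928, -0.0193, 0.13) -> [-0.258  -0.0319 -0.0741] 0.0004
```

Emit:
step_arm(series=[0, 0, -0.045, 0, 0, 0, -0.085, 0, -0.052, -0.006, -0.085, 0, -0.104, -0.013, -0.085, 0, -0.156, -0.019, -0.085, 0, -0.208, -0.026, -0.085, 0, -0.258, -0.031, -0.085, 0, -0.258, -0.031, -0.085, 0])

```text
time: 34.65
tool_pos: [0.5907, -0.0228, 0.1387]
tcp_rot: [-2.433, -1.987, 0.003]
wrist_force: [0.7, 1.0, -0.8]
width: 0.509
grip_force: 41.4
```

Emit:
step_arm(series=[0, 0, 0, 0])

```text
time: 34.78
tool_pos: [0.5923, -0.0197, 0.1391]
tcp_rot: [-2.43, -1.991, -0.0]
wrist_force: [-0.2, 0.0, -1.3]
width: 0.508
grip_force: 41.4
```

```bash
python3 - <<'E'
from h import *
mv((.5928,-.0193,.0604),yaw=-11.3)
E
```

```text
t 34.77 tcp [ 0.5923 -0.0197  0.1391] yaw -11.34 tilt [-0.0002  0.0006] q [-0.08  0.18  1.88  0.    1.08  0.12] F [-0.2  0.  -1.3]
(0.5928, -0.0193, 0.0604) -> [0.0005 0.0004 0.0787] -0.0006
```

Emit:
step_arm(series=[0.0005, 0.0005, 0.02, 0, 0.0005, 0.0005, 0.045, 0, 0.0005, 0.0005, 0.06, 0, 0.0005, 0.0005, 0.068, 0, 0.0005, 0.0005, 0.073, 0, 0.0005, 0.0005, 0.076, 0, 0.0005, 0.0005, 0.078, 0, 0.0005, 0.0005, 0.08, 0])

```text
time: 35.78
tool_pos: [0.5936, -0.0197, 0.0603]
tcp_rot: [2.429, 1.992, 0.001]
wrist_force: [-4.1, 0.0, 10.8]
width: 0.511
grip_force: 42.6
```

Emit:
step_arm(series=[0, 0, 0.001, 0, 0, 0, 0.001, 0])

```text
time: 36.02
tool_pos: [0.5936, -0.0197, 0.0604]
tcp_rot: [2.429, 1.992, 0.001]
wrist_force: [-2.9, 0.0, 6.6]
width: 0.51
grip_force: 42.2
```

Emit:
step_arm(series=[0, 0, -0.001, 0, 0, 0, -0.001, 0, 0, 0, -0.001, 0, 0, 0, -0.001, 0], gripper=0.75)

```text
time: 36.52
tool_pos: [0.593, -0.0195, 0.0591]
tcp_rot: [-2.429, -1.992, 0.0]
wrist_force: [0.7, 0.4, -0.4]
width: 0.751
grip_force: 0.0
```

Emit:
step_arm(series=[0, 0, -0.03, 0, 0, 0, -0.075, 0, 0, 0, -0.13, 0, 0.04, -0.022, -0.17, 0, 0.09, -0.05, -0.195, 0, 0.14, -0.078, -0.195, 0, 0.19, -0.106, -0.195, 0, 0.225, -0.125, -0.195, 0])

```text
time: 37.52
tool_pos: [0.5134, 0.2278, 0.2544]
tcp_rot: [-2.428, -1.994, -0.001]
wrist_force: [0.4, 0.4, 0.1]
width: 0.751
grip_force: 0.0
```

Emit:
step_arm(series=[0, 0, 0, 0, 0, 0, 0, 0], gripper=1)

```text
time: 37.78
tool_pos: [0.5145, 0.2253, 0.2541]
tcp_rot: [2.428, 1.993, -0.001]
wrist_force: [1.3, -0.3, 0.2]
width: 0.996
grip_force: 0.0
```

```bash
python3 - <<'E'
from h import *
mv((.5298,.362,.053),(.411,.345,.053),yaw=-11.3)
caps('w8.png')
E
```

```text
t 37.77 tcp [0.5145 0.2253 0.2541] yaw -11.25 tilt [-0.0001 -0.0008] q [ 0.37  0.04  1.82 -0.    1.28  0.57] F [ 1.3 -0.3  0.2]
(0.5298, 0.362, 0.053) -> [ 0.1372 -0.0117  0.201 ] 0.0008
(0.411, 0.345, 0.053) -> [ 0.0973 -0.1249  0.201 ] 0.0008
box 0.89 [184. 104.  63.  53.]
box 0.63 [409. 384.  32.  37.]
box 0.61 [297.  61.  51.  60.]
base 0.73 [193. 107.] [0.4074 0.3491 0.    ]
base 0.71 [301.  68.] [0.5301 0.3633 0.    ]
base 0.7 [407. 371.] [ 0.5937 -0.0261  0.    ]
```

View pics/w8.png

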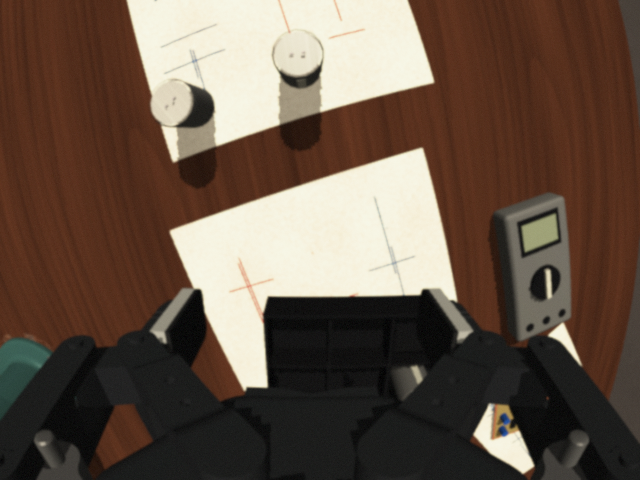

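The remaining tops at (298,54) and (175,102) are still in place. Next is the cap at (0.530,0.362).

Emit:
step_arm(series=[0.055, -0.005, 0.01, 0, 0.11, -0.009, 0.03, 0, 0.137, -0.0115, 0.06, 0, 0.137, -0.0115, 0.11, 0, 0.137, -0.0115, 0.155, 0, 0.137, -0.0115, 0.185, 0, 0.137, -0.0115, 0.2, 0, 0.137, -0.0115, 0.2, 0])

```text
time: 38.92
tool_pos: [0.5299, 0.3612, 0.0533]
tcp_rot: [-2.43, -1.991, 0.003]
wrist_force: [-0.3, 0.7, 0.2]
width: 1.006
grip_force: 0.0
```

Emit:
step_arm(series=[0, 0, 0, 0, 0, 0, 0, 0, 0, 0, 0, 0, 0, 0, 0, 0, 0, 0, 0, 0], gripper=0, newtons=40)

```text
time: 39.55
tool_pos: [0.5312, 0.3631, 0.0563]
tcp_rot: [2.429, 1.992, 0.005]
wrist_force: [-0.6, -0.8, 7.0]
width: 0.512
grip_force: 40.5
```

```bash
python3 - <<'E'
from h import *
mv((.4552,.0081,.13),yaw=-11.3)
E
```

```text
t 39.55 tcp [0.5312 0.3631 0.0563] yaw -11.28 tilt [0.0027 0.0017] q [ 0.56  0.36  1.83 -0.    0.95  0.76] F [-0.6 -0.8  7. ]
(0.4552, 0.0081, 0.13) -> [-0.3628 -0.0049 -0.0745] 0.0004
```

Emit:
step_arm(series=[0, 0, -0.045, 0, 0, 0, -0.085, 0, -0.06, -0.001, -0.09, 0, -0.121, -0.001, -0.09, 0, -0.182, -0.002, -0.09, 0, -0.242, -0.003, -0.09, 0, -0.302, -0.004, -0.09, 0, -0.362, -0.004, -0.09, 0])

```text
time: 40.55
tool_pos: [0.4545, 0.0064, 0.1445]
tcp_rot: [2.428, 1.993, 0.001]
wrist_force: [1.7, -0.2, -1.2]
width: 0.514
grip_force: 41.3
```

Emit:
step_arm(series=[0, 0, 0, 0, 0, 0, 0, 0])

```text
time: 40.8
tool_pos: [0.4553, 0.0081, 0.1444]
tcp_rot: [-2.43, -1.991, -0.001]
wrist_force: [0.1, 0.7, -0.2]
width: 0.508
grip_force: 41.3
```

```bash
python3 - <<'E'
from h import *
mv((.4552,.0081,.0603),yaw=-11.3)
E
```

```text
t 40.8 tcp [0.4553 0.0081 0.1444] yaw -11.36 tilt [0.0006 0.0006] q [-0.04 -0.08  2.15  0.    1.08  0.16] F [ 0.1  0.7 -0.2]
(0.4552, 0.0081, 0.0603) -> [-0.0001 -0.0002  0.0841] -0.0011
```

Emit:
step_arm(series=[0, 0, 0.025, 0, 0, 0, 0.05, 0, 0, 0, 0.066, 0, 0, 0, 0.074, 0, 0, 0, 0.079, 0, 0, 0, 0.082, 0, 0, 0, 0.084, 0, 0, 0, 0.086, 0])

```text
time: 41.8
tool_pos: [0.4559, 0.008, 0.0602]
tcp_rot: [2.429, 1.992, 0.001]
wrist_force: [-8.3, 1.1, 22.6]
width: 0.505
grip_force: 43.5
```

Emit:
step_arm(series=[0, 0, 0.001, 0, 0, 0, 0.001, 0])

```text
time: 42.05
tool_pos: [0.456, 0.008, 0.0602]
tcp_rot: [2.429, 1.992, 0.001]
wrist_force: [-8.3, 0.4, 19.0]
width: 0.507
grip_force: 43.2
```

Emit:
step_arm(series=[0, 0, -0.002, 0, 0, 0, -0.002, 0, 0, 0, -0.002, 0, 0, 0, -0.002, 0], gripper=0.75)

```text
time: 42.55
tool_pos: [0.4551, 0.008, 0.059]
tcp_rot: [-2.429, -1.992, 0.001]
wrist_force: [-0.2, 0.4, -0.5]
width: 0.751
grip_force: 0.0
```

Emit:
step_arm(series=[0, 0, -0.03, 0, 0, 0, -0.075, 0, 0, 0, -0.13, 0, 0.04, -0.007, -0.17, 0, 0.09, -0.016, -0.195, 0, 0.14, -0.025, -0.195, 0, 0.19, -0.033, -0.195, 0, 0.209, -0.037, -0.195, 0])

```text
time: 43.55
tool_pos: [0.4596, 0.2225, 0.254]
tcp_rot: [-2.426, -1.995, 0.0]
wrist_force: [-0.2, -1.1, -0.0]
width: 0.754
grip_force: 0.0
```

Emit:
step_arm(series=[0, 0, 0, 0, 0, 0, 0, 0], gripper=1)

```text
time: 43.8
tool_pos: [0.4598, 0.2191, 0.2539]
tcp_rot: [2.429, 1.991, -0.002]
wrist_force: [-0.2, -1.1, -0.7]
width: 1.003
grip_force: 0.0
```

```bash
python3 - <<'E'
from h import *
mv((.411,.345,.053),yaw=-11.3)
caps('w9.png')
E
```

```text
t 43.8 tcp [0.4598 0.2191 0.2539] yaw -11.32 tilt [-0.0007 -0.0011] q [ 0.4  -0.07  1.92 -0.    1.29  0.59] F [-0.2 -1.1 -0.7]
(0.411, 0.345, 0.053) -> [ 0.1141 -0.0724  0.2008] -0.0003
box 0.91 [343. 374.  39.  34.]
box 0.71 [232.  83.  58.  56.]
base 0.94 [240.  88.] [0.4079 0.3495 0.    ]
base 0.83 [339. 363.] [0.4511 0.003  0.    ]
```

View pics/w9.png

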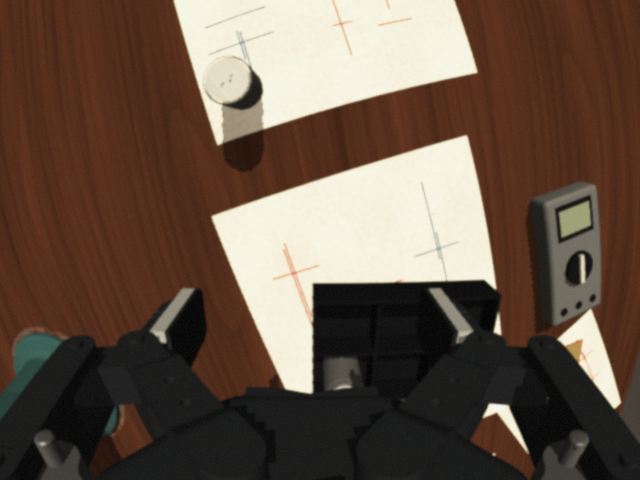

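The last cap is at (228,80), unmoved. It goes in cell (1,0).

Emit:
step_arm(series=[0.05, -0.032, 0.01, 0, 0.1, -0.064, 0.03, 0, 0.114, -0.0724, 0.06, 0, 0.114, -0.0724, 0.11, 0, 0.114, -0.0724, 0.155, 0, 0.114, -0.0724, 0.185, 0, 0.114, -0.0724, 0.2, 0, 0.114, -0.0724, 0.2, 0])

```text
time: 44.95
tool_pos: [0.411, 0.3453, 0.0537]
tcp_rot: [-2.43, -1.991, 0.003]
wrist_force: [-0.9, 0.1, 0.0]
width: 1.002
grip_force: 0.0
```

Emit:
step_arm(series=[0, 0, 0, 0, 0, 0, 0, 0, 0, 0, 0, 0, 0, 0, 0, 0, 0, 0, 0, 0], gripper=0, newtons=40)

```text
time: 45.58
tool_pos: [0.4122, 0.3471, 0.056]
tcp_rot: [2.429, 1.992, 0.004]
wrist_force: [-1.3, -0.2, 6.2]
width: 0.506
grip_force: 40.3
```

```bash
python3 - <<'E'
from h import *
mv((.5376,.063,.14),yaw=-11.3)
E
```

```text
t 45.58 tcp [0.4122 0.3471 0.056 ] yaw -11.28 tilt [0.0022 0.0018] q [0.65 0.18 2.05 0.   0.9  0.85] F [-1.3 -0.2  6.2]
(0.5376, 0.063, 0.14) -> [-0.254   0.1787 -0.0842] 0.0004
```

Emit:
step_arm(series=[0, 0, -0.045, 0, 0, 0, -0.085, 0, -0.042, 0.03, -0.09, 0, -0.084, 0.06, -0.09, 0, -0.126, 0.09, -0.09, 0, -0.168, 0.12, -0.09, 0, -0.21, 0.15, -0.09, 0, -0.2525, 0.18, -0.09, 0])

```text
time: 46.58
tool_pos: [0.5386, 0.0618, 0.1443]
tcp_rot: [2.429, 1.992, 0.0]
wrist_force: [0.7, 0.4, -0.9]
width: 0.511
grip_force: 41.6
```

Emit:
step_arm(series=[0, 0, 0, 0, 0, 0, 0, 0])

```text
time: 46.82
tool_pos: [0.5378, 0.0634, 0.144]
tcp_rot: [-2.429, -1.99, 0.001]
wrist_force: [-0.4, -0.0, -1.3]
width: 0.505
grip_force: 41.6
```

```bash
python3 - <<'E'
from h import *
mv((.5376,.063,.060),yaw=-11.3)
E
```

```text
t 46.83 tcp [0.5378 0.0634 0.144 ] yaw -11.35 tilt [-0.0009  0.0004] q [0.07 0.09 1.98 0.   1.08 0.27] F [-0.4 -0.  -1.3]
(0.5376, 0.063, 0.06) -> [-0.0005 -0.0001  0.084 ] -0.0008
```

Emit:
step_arm(series=[0, 0, 0.025, 0, 0, 0, 0.05, 0, 0, 0, 0.066, 0, 0, 0, 0.074, 0, 0, 0, 0.079, 0, 0, 0, 0.082, 0, 0, 0, 0.084, 0, 0, 0, 0.086, 0])

```text
time: 47.82
tool_pos: [0.539, 0.0635, 0.06]
tcp_rot: [2.429, 1.992, 0.001]
wrist_force: [-6.1, 0.3, 16.6]
width: 0.507
grip_force: 43.3
```

Emit:
step_arm(series=[0, 0, 0.001, 0, 0, 0, 0.001, 0])

```text
time: 48.08
tool_pos: [0.539, 0.0635, 0.06]
tcp_rot: [2.429, 1.992, 0.001]
wrist_force: [-5.8, -0.3, 13.2]
width: 0.509
grip_force: 43.0
```

On the floor. Release and clear away to the left so the top camera sees everything.

Emit:
step_arm(series=[0, 0, -0.002, 0, 0, 0, -0.002, 0, 0, 0, -0.002, 0, 0, 0, -0.002, 0], gripper=0.75)

```text
time: 48.58
tool_pos: [0.5382, 0.0633, 0.059]
tcp_rot: [-2.429, -1.992, 0.001]
wrist_force: [0.2, 0.3, 0.2]
width: 0.75
grip_force: 0.0
```

Emit:
step_arm(series=[0, 0, -0.03, 0, 0, 0, -0.075, 0, 0, 0, -0.13, 0, 0.06, -0.01, -0.17, 0, 0.12, -0.02, -0.18, 0, 0.18, -0.04, -0.18, 0, 0.24, -0.06, -0.18, 0, 0.3, -0.08, -0.18, 0])

```text
time: 49.58
tool_pos: [0.5195, 0.3646, 0.2392]
tcp_rot: [2.429, 1.992, 0.0]
wrist_force: [0.9, -0.3, 0.6]
width: 0.748
grip_force: 0.0
```

Emit:
step_arm(series=[0.06, -0.02, 0, 0, 0.12, -0.04, 0, 0, 0.18, -0.06, 0, 0, 0.18, -0.06, 0, 0, 0.18, -0.06, 0, 0])

```text
time: 50.2
tool_pos: [0.4959, 0.5508, 0.2382]
tcp_rot: [2.427, 1.993, -0.003]
wrist_force: [0.4, -0.5, -0.1]
width: 0.751
grip_force: 0.0
```

```bash
python3 - <<'E'
from h import *
mv()
t=shot('top','top2.png');c=shot('scene','scene2.png')
i=t['image'];j=c['image']
o=np.vstack([np.hstack([cv2.resize(i[210:330,250:410],(400,300)),cv2.resize(i[190:340,390:490],(200,300)),cv2.resize(i[160:340,120:240],(200,300))]),np.hstack([cv2.resize(j[150:300,210:410],(400,300)),cv2.resize(j[240:420,80:320],(400,300))])])
cv2.imwrite('pics/c4.png',o[:,:,::-1])
E
```

```text
t 50.2 tcp [0.4959 0.5508 0.2382] yaw -11.23 tilt [-0.0008 -0.0017] q [ 0.8   0.39  1.43 -0.    1.32  1.  ] F [ 0.4 -0.5 -0.1]
```

View pics/c4.png

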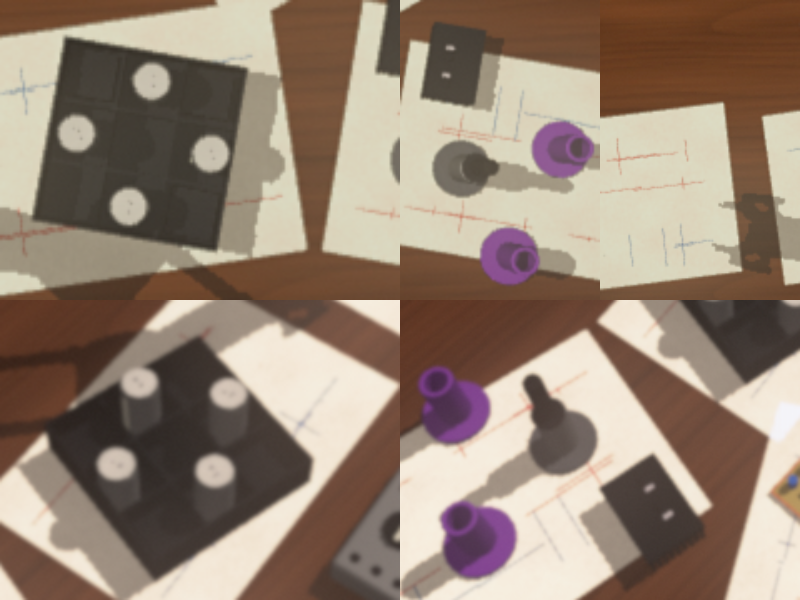

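All four caps stand upright in separate empty cells, the stick is home in the grey holder, and the bystanders haven't moved. No caps are left on the bench. Handing in.

```bash
python3 -c "
from workcell import job
print(job.finish_job())"
```

```text
the job is handed in; nothing more can be done
None
```

The job is handed in: I felt all nine cells, found three taken and six empty, put the stick back in its holder, and stood all four capacitors on the floors of separate empty cells. No verdict came back.

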